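Hold the strip cutter's guard open for the blade check

TASK

Get the strip cutter ready for a blade check: on the control box, turn the dial until its white pointer line meets the one long mark, and only then lift the machine's spring-shut steel guard by its handle bar to 45 degrees (the long mark on the arc at its side). The program finishes while the hand is still holding the guard there: do not let it go. Leave the dial on its mark and the other things on the table where they lie.

Things in the scene. Friction and masses are not known exactly. Their poses are not given: they have to be found in the camera images.
- machine: Strip cutter bolted to the table: grey base 210 mm deep (x -90 to +120 mm), 240 wide (y), motor 50 mm beyond its -y rear side. Origin at table height; +x runs from the handle side to the rear, z up. Rear housing 110 mm high, shut guard 102. At its +y side an arc of steel rod, 185 mm high, with marks every 15 degrees (the long one is 45); a pointer rod on the guard runs along it.
- guard_hinge (a point): Middle of the guard's hinge line, fixed on the machine at x = 60, y = 0, z = 100 mm of the machine's frame; axes as the machine's, the hinge line runs along its y.
- guard_angle (a joint): Opening angle of the guard in rad: 0 shut (level), grows as the front edge and handle rise and swing back toward the hinge; stop at 1.35; 45 degrees is 0.785. It has no rest: weight and spring pull it shut from any angle with roughly 2 to 6 N at the handle bar.
- guard: The steel guard with its handle: a round dark steel bar, 10 mm thick, 136 long, parallel to the hinge, on two arms 63 mm either side of its middle. Origin mid hinge line; the bar is 200 mm from it along this body's -x, the guard plate ends at 150 (45 mm free behind the bar). Shut, the bar's axis is 100 mm above the table, nothing of the machine below it. It can turn between the fingers.
- guard_bar (a point): Middle of the handle bar, on its axis; turns with the guard. At opening angle a it is 200 mm from the hinge: 200*cos(a) toward the machine's -x, 200*sin(a) above the hinge.
- dial_box: Grey control box with the dial on top, fixed to the table, 130 by 130 mm and 60 mm high. Origin: centre of its underside; z up. It stands to the left or the right of the machine.
- dial_grip (a point): On the dial's axis at grip height (97 mm above the table); turns with the dial, x along the grip bar. Black disc of 26 mm radius with an upright bar across it, 49 mm long, 14 thick, from 74 to 104 mm above the table; a white line on top of the bar's -x half is the pointer. The round plate under the dial has 38 mm radius, its top 66 mm above the table.
- dial (a joint): Dial angle in rad, growing clockwise seen from above, from 0 to 2.6. At 0 the white pointer looks along the box's -x; at angle a it looks along (-cos a, sin a) in the box's x, y. The long mark is at 1.40. The dial stays where it is left (light friction) and starts short of the long mark, so it must be turned clockwise.
- dial_mark (a point): Outer end of the long mark on top of the box (the other marks, every 0.3 rad, are 5 mm long, this one 20 mm), 60 mm from the dial's axis, 61 mm above the table.
- cone: Bystander: grey thread cone, 72 mm across the foot, 115 mm high; origin at the centre of its underside. It may stand on either side of the machine, opposite the control box.
- weight_a: Bystander: dark iron pattern weight 45 x 120 mm (long along its y), 48 mm high with its wire handle; in front of the machine; origin at the centre of its underside.
- weight_b: Bystander: the same sort of weight, far out to the right.
- shears: Bystander: shears lying flat along their x, 235 mm long, 97 mm wide, 11 mm high; in front of the machine; origin near the pivot, at table height.
- clip_a: Bystander: steel bulldog clip about 60 mm wide, 18 mm high, out to the left; origin at its underside.
- clip_b: Bystander: the same sort of clip, to the right, beside the machine.
- chalk_jar: Bystander: grey jar with a steel cap, 64 mm across, 75 mm high, to the left beside the machine; origin at the centre of its underside.

How it is judged:
On the way, in this order (a step that is already met when the one before it is completed fails the run):
1. the dial's pointer is on the long mark while the guard is still shut (value of joint dial between 1.29 and 1.51 rad and value of joint guard_angle below 0.1 rad), for 0.3 s.
2. the fingers hold the guard at 45 degrees, the dial still on its mark (value of joint dial between 1.29 and 1.51 rad and value of joint guard_angle between 0.689 and 0.881 rad and contact force between the fingers and guard above 1 N), for 0.3 s.
At the end, for the whole second after the job is handed in: The guard stands still at 45 degrees (within 5.5 degrees), carried by the robot's fingers (more than 1 N between them), the dial's pointer is on the long mark (1.40 rad within 0.11), and no bystander has moved 30 mm or more from its place (all of step 2 and velocity of joint guard_angle between -0.1 and 0.1 rad/s and distance of each of cone, weight_a, weight_b, shears, clip_a, clip_b, chalk_jar from where it was at the start of the episode below 0.03 m); the arm keeps its last pose, push and grip.
It fails at once if a bystander is pushed 30 mm or more from its place (distance of any of cone, weight_a, weight_b, shears, clip_a, clip_b, chalk_jar from where it was at the start of the episode above 0.03 m).
It also fails if it takes over 48 s, if anything falls off the work surface, if the arm or the gripper's body presses on something with over 40 N, if the wrist force passes 120 N, or if a joint passes its speed limit or range.

ROBOT

A 6-joint arm with a two-finger parallel gripper is mounted at the origin on the work surface. World frame = base frame: x ahead of the robot, y to its left, z up, the work surface at z = 0. Lengths are in m, angles in rad, forces in N, time in s.
With the tool pointing down it reaches from about 0.3 to 0.825 m from the base axis. Payload 5.4 kg.
Tool frame: the origin (TCP) lies between the finger pads; the fingertips stand 17 mm ahead of it and the grasp point (between the pads) lies 2 mm behind it; z points along the fingers, y is the direction in which the jaws open and shut (so a half turn about z gives the same grasp; the last joint's range is limited). The gripper opens to 92 mm and grips with 3 to 60 N. Pads are 20 mm wide; open, the fingers measure 128 mm over their backs; the gripper's body (75 mm by 189 mm) begins 69 mm behind the grasp point.
Start: joints at [0.996, 0.158, 1.597, -0, 1.386, -0.21], TCP at [0.205, 0.537, 0.192] pointing down, gripper open.
Joint ranges: [-2.91, 2.91], [-0.94, 2.29], [0.18, 2.7], [-1.29, 4.43], [0.17, 2.64], [-3, 3]. Speed limits (rad/s): [2.57, 2.57, 3.14, 3.14, 3.14, 3.14].

INTERFACE

Orientations are given as a unit quaternion [w, x, y, z].
In Python, from rig import state, vision, ticket gives the robot as it stands.
- The arm moves only by the tool jog_arm, never from a script. Its argument "series" is a list of rows, each an object with "slide": the shift along the world's x, y, z scaled (see below), a list of three; "twist": the turn, a rotation vector about the world's x, y, z scaled (see below), a list of three. In form: [{"slide": [dx, dy, dz], "twist": [wx, wy, wz]}, ...]. A call has 1 to 5 rows; each row shifts and turns the pose as measured when the row begins; what a row does not reach is not made up. The controller multiplies each number of a shift by 800 mm and each number of a turn by 2 pi rad. A row lasts 1/8 s, in which the tool goes at most 62.5 mm and 10.7 degrees, less where a joint would pass 70% of its speed; a pose out of reach is approached as far as the arm can. A call with a number of a shift or a turn outside -1 to 1 is refused whole. A call with a gripper value outside its range is refused whole. "hand" is the opening, from -1 (shut) to 1 (fully open), so that 0 is half open, set as the call begins (left out, the last holds). The fingers move at their own pace and stop on an object; "squeeze" is the grip in N (left out, the last holds). Time passes only in rows, so rows that do not move let the fingers close. It gives the time, the measured TCP pose, the force and the opening at its end, in the units of the state.
- state(): the state, without advancing time (a new reading comes with each control period).
- vision.snapshot(name): name is "scene" or "top"; returns a dict with "pixels" (384x512x3 uint8, red, green, blue), "K" (3x3 intrinsics, pixels), "origin" and "orientation" of the camera in the world. Camera axes: x right, y down, z forward; pixel columns grow to the right and rows downward; lengths in m; the calibration is good to about 2 mm. A picture is of the moment at which its call begins. There is no depth.
- ticket.job_done(): hands the job in, once; it reports no verdict.
The state is a dict: "t": time; "joints": joint angles; "dq": joint speeds; "tau": joint torques, N m; "tool_pos": TCP position; "ee_rot": TCP orientation; "ft_force": force on the tool from outside, world axes, zero at the start; "torque": the same for the moment, N m; "finger_gap": finger opening in m.
Only numpy, scipy, OpenCV 4.12 (cv2) and the standard library are available. Lean on these libraries where they do the work, as an engineer would, in place of code of your own. Each camera call takes 0.05 s, during which the arm holds its last target.

## Working session

There is one attempt and no reset: what is moved stays moved. The work goes in short steps, Python scripts to look and compute and a tool call to move; the robot and the scene stay as the last step left them, time stands still between calls to the robot, and variables do not carry over. Pictures are saved under pics/ and viewed, and the job is handed in when it is done.

Besides the shell and the picture viewer there is one more tool, called after ">>>" by a JSON object that holds its "op" and its "data", one argument or row to a line. jog_arm: Moves the arm, as the interface text tells. Its arguments: {"type":"object","properties":{"series":{"type":"array","items":{"type":"object","properties":{"slide":{"type":"array","items":{"type":"number"}},"twist":{"type":"array","items":{"type":"number"}}}}},"hand":{"type":"number"},"squeeze":{"type":"number"}},"required":["series"]}

```bash
ls; mkdir -p pics; python3 - <<'E'
from rig import state, vision
import cv2
print(state())
for n in ("scene","top"):
    s=vision.snapshot(n); cv2.imwrite(f"pics/{n}0.png",s["pixels"][:,:,::-1]); print(n,s["K"],s["origin"],s["orientation"])
    import pickle; pickle.dump(s,open(f"{n}0.pkl","wb"))
E
```

```text
pics
{'t': 0.0, 'joints': array([ 9.95902114e-01,  1.59006392e-01,  1.59820167e+00, -7.41034812e-06,
        1.38620051e+00, -2.10099790e-01]), 'dq': array([ 6.66361221e-05,  4.25496455e-04, -7.88337914e-04,  1.70219776e-03,
        1.53313973e-03,  1.04040496e-03]), 'tau': array([-6.54731139e-05, -3.85556138e+01, -3.22114420e+01,  7.02702999e-02,
        3.73773056e-02, -1.26074765e-04]), 'tool_pos': array([0.20479459, 0.53659486, 0.19145823]), 'ee_rot': array([-3.43925919e-04,  1.81386791e-01,  9.83411413e-01, -8.40306051e-04]), 'ft_force': array([-0.41989836, -0.55771472,  0.30374907]), 'torque': array([0.00706336, 0.01311196, 0.01689982]), 'finger_gap': 0.09189789670413286}
scene [[423.68348721   0.         254.97012019]
 [  0.         423.68348721 193.63600507]
 [  0.           0.           1.        ]] [1.3366927  0.33478295 1.13898615] [-0.18104705  0.51329594  0.7908148  -0.27993069]
top [[403.96015589   0.         254.55185543]
 [  0.         403.96015589 190.02075668]
 [  0.           0.           1.        ]] [ 0.28925549 -0.01861354  1.47752556] [-0.06929869  0.70961826 -0.69816119  0.06488889]
```

View pics/scene0.png

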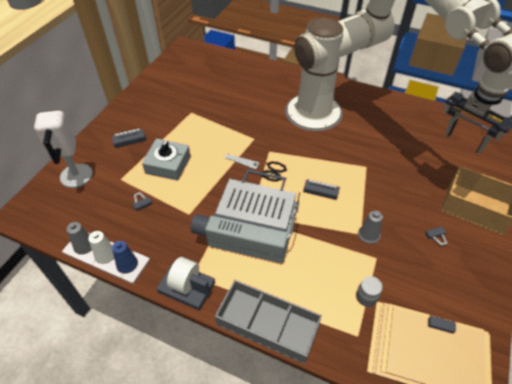

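View pics/top0.png

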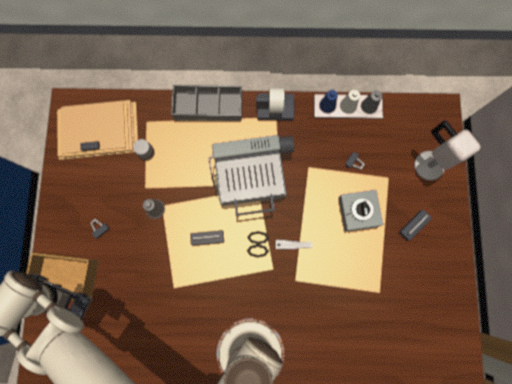

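Top view: the machine is around (250,170), the dial box at about (361,211) on the robot's right, and the cone at (152,207). I'll zoom in on these.

```bash
cat > h.py <<'E'
import numpy as np,cv2,pickle
from scipy.spatial.transform import Rotation as R
def rot(q): return R.from_quat([q[1],q[2],q[3],q[0]])
def ray(s,uv,z):
    d=np.linalg.inv(s["K"])@np.array([uv[0],uv[1],1.]); d=rot(s["orientation"]).apply(d); o=np.array(s["origin"])
    return o+d*(z-o[2])/d[2]
def proj(s,p):
    c=rot(s["orientation"]).inv().apply(np.array(p)-np.array(s["origin"])); k=s["K"]@c; return k[:2]/k[2]
def crop(s,x0,y0,x1,y1,f,name):
    im=s["pixels"][y0:y1,x0:x1,::-1]; cv2.imwrite(name,cv2.resize(im,None,fx=f,fy=f,interpolation=cv2.INTER_CUBIC))
def load(n): return pickle.load(open(n,"rb"))
E
python3 - <<'E'
from h import *
t=load("top0.pkl");s=load("scene0.pkl")
crop(t,330,180,394,240,10,"pics/c1.png")
crop(t,200,130,300,225,6,"pics/c2.png")
crop(s,130,130,200,190,10,"pics/c3.png")
crop(s,185,170,305,265,6,"pics/c4.png")
E
```

```text
(no output)
```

View pics/c1.png

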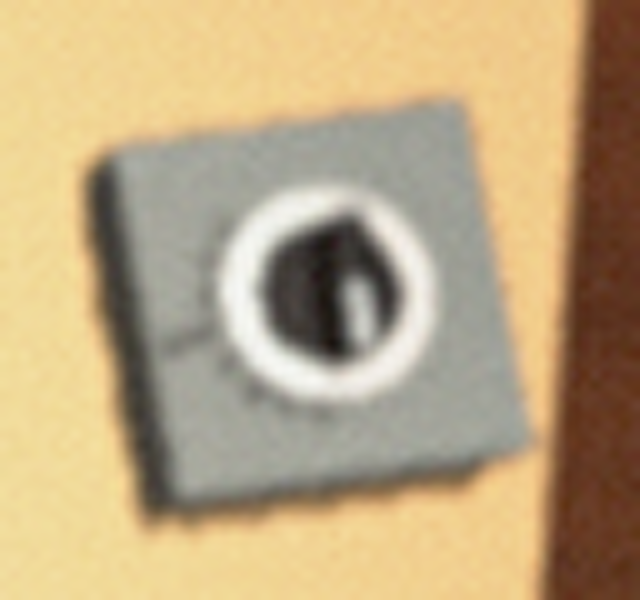

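View pics/c2.png

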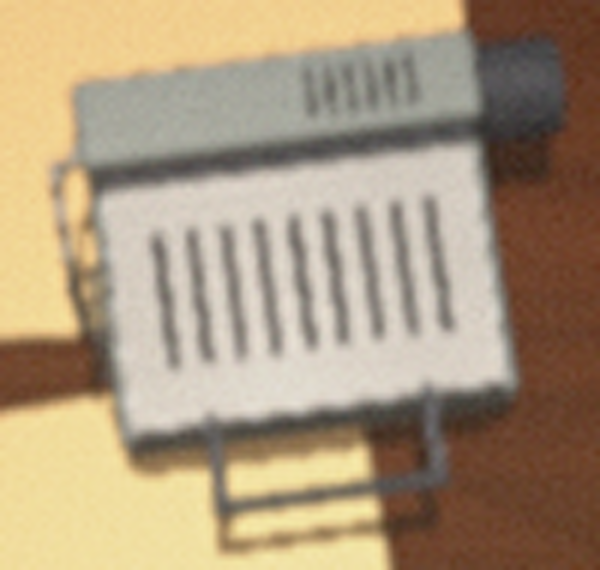

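View pics/c3.png

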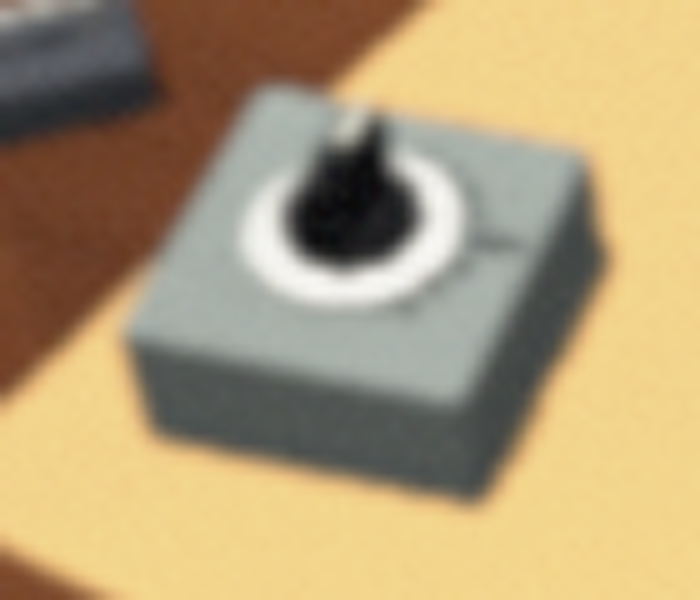

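View pics/c4.png

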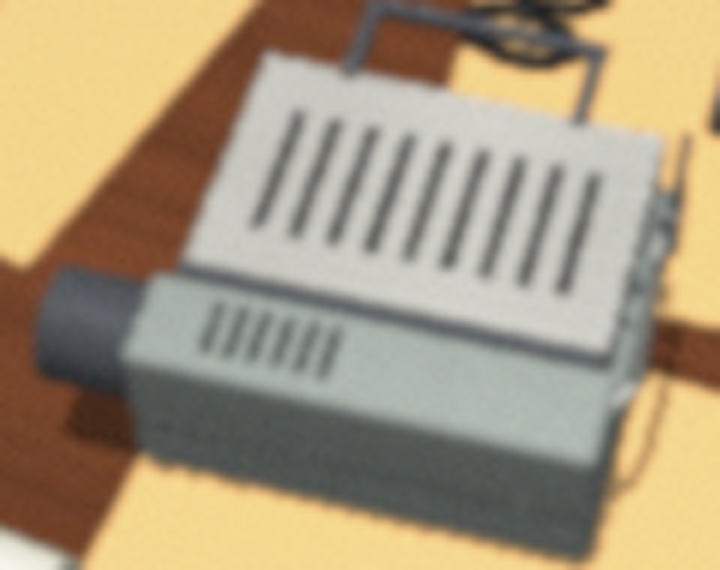

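Crop c1 shows the box top corners, the plate centred near (328,293), the long mark from about (205,330) to (165,350), and the white pointer low and right at about (360,315). Crop c2 shows the bar from about (225,507) to (440,483). Next I'll turn these into world coordinates.

```bash
python3 - <<'E'
from h import *
t=load("top0.pkl");s=load("scene0.pkl")
def px(x0,y0,f,p): return ((p[0]+.5)/f-.5+x0,(p[1]+.5)/f-.5+y0)
def ang(v): return np.arctan2(v[1],v[0])
# masks: white
for n,S,(x0,y0,x1,y1) in (("top",t,(330,180,394,240)),("scene",s,(130,130,200,190))):
    im=S["pixels"][y0:y1,x0:x1].astype(int)
    w=((im.min(2)>195)).astype(np.uint8)
    big=cv2.resize(im.astype(np.uint8),None,fx=10,fy=10,interpolation=cv2.INTER_CUBIC)
    w=((big.min(2)>190)).astype(np.uint8)
    cs,_=cv2.findContours(w,cv2.RETR_EXTERNAL,cv2.CHAIN_APPROX_NONE)
    for c in sorted(cs,key=cv2.contourArea)[-2:]:
        if len(c)<6: continue
        e=cv2.fitEllipse(c); uv=px(x0,y0,10,e[0]); print(n,"ell",e,cv2.contourArea(c),"z66",ray(S,uv,.066).round(4))
    n2,l,st,ce=cv2.connectedComponentsWithStats(w)
    for i in range(1,n2):
        if st[i,4]>150: print(" comp",st[i],ce[i],"z104",ray(S,px(x0,y0,10,ce[i]),.104).round(4))
c=[ray(t,px(330,180,10,p),.06) for p in [(115,150),(462,100),(530,440),(175,500)]]
print("box corners",np.round(c,4),np.mean(c,0).round(4))
for i in range(4):
    d=c[(i+1)%4]-c[i]; print(np.linalg.norm(d),ang(d))
m=[ray(t,px(330,180,10,p),.061) for p in [(205,330),(165,350)]];print("mark top",m)
c=[ray(s,px(130,130,10,p),.06) for p in [(270,82),(595,155),(462,408),(130,340)]]
print("box corners sc",np.round(c,4),np.mean(c,0).round(4))
for i in range(4):
    d=c[(i+1)%4]-c[i]; print(np.linalg.norm(d),ang(d))
m=[ray(s,px(130,130,10,p),.061) for p in [(475,240),(520,243)]];print("mark sc",m)
a=[ray(t,px(200,130,6,p),.1) for p in [(222,508),(443,482)]];print("bar top",a,np.mean(a,0),np.linalg.norm(a[1]-a[0]),ang(a[0]-a[1])-np.pi/2)
a=[ray(s,px(185,170,6,p),.1) for p in [(375,8),(603,50)]];print("bar sc",a,np.mean(a,0),np.linalg.norm(a[1]-a[0]),ang(a[1]-a[0])-np.pi/2)
a=[ray(t,px(200,130,6,p),.102) for p in [(130,440),(515,385)]];print("plate edge top",a,np.mean(a,0),ang(a[0]-a[1])-np.pi/2)
for p,z in (((145,150),.06),((152,208),.1)): print(ray(t,p,z))
E
```

```text
top ell ((362.7106018066406, 324.1966552734375), (5.850777626037598, 19.483863830566406), 176.33433532714844) 85.0 z66 [ 0.4883 -0.4001  0.066 ]
top ell ((328.34967041015625, 292.5092468261719), (192.64447021484375, 203.5634765625), 132.31361389160156) 15828.5 z66 [ 0.4994 -0.3884  0.066 ]
 comp [  220   187   215   211 16347] [322.81525662 297.10956139] z104 [ 0.4921 -0.3765  0.104 ]
scene ell ((350.8573303222656, 225.8724822998047), (147.4356689453125, 210.2711639404297), 79.77415466308594) 12095.0 z66 [ 0.5028 -0.3885  0.066 ]
 comp [  238   153   224   153 12459] [351.29705434 245.67742194] z104 [ 0.5403 -0.3577  0.104 ]
box corners [[ 0.5503 -0.3158  0.06  ]
 [ 0.5704 -0.4399  0.06  ]
 [ 0.4491 -0.4589  0.06  ]
 [ 0.426  -0.3338  0.06  ]] [ 0.499  -0.3871  0.06  ]
0.1257587167237508 -1.4102160465108673
0.12282170002798438 -2.9863189826327274
0.12720492625310922 1.7534305950852458
0.12564212362388924 0.14412773366792317
mark top [array([ 0.48606236, -0.34578086,  0.061     ]), array([ 0.47872652, -0.33149613,  0.061     ])]
box corners sc [[ 0.4469 -0.4586  0.06  ]
 [ 0.4316 -0.3
[... 250 characters left out ...]
mark sc [array([ 0.48698238, -0.34793064,  0.061     ]), array([ 0.48178296, -0.33260951,  0.061     ])]
bar top [array([0.46849726, 0.0525275 , 0.1       ]), array([ 0.48553818, -0.07378751,  0.1       ])] [ 0.47701772 -0.01063001  0.1       ] 0.12745930546418263 0.13409848511897393
bar sc [array([ 0.49287746, -0.07138434,  0.1       ]), array([0.47043001, 0.05424521, 0.1       ])] [ 0.48165373 -0.00856957  0.1       ] 0.12761924366272562 0.17681375960686552
plate edge top [array([0.50671204, 0.10628339, 0.102     ]), array([ 0.54235135, -0.11477004,  0.102     ])] [ 0.52453169 -0.00424332  0.102     ] 0.15984932346392489
[0.7041974  0.39462349 0.06      ]
[0.48548347 0.34468208 0.1       ]
```

```bash
python3 - <<'E'
from h import *
t=load("top0.pkl");s=load("scene0.pkl")
ax=np.array([.501,-.3885])
for n,S,(x0,y0,x1,y1) in (("top",t,(350,194,378,222)),("scene",s,(150,136,178,164))):
    f=20; im=S["pixels"][y0:y1,x0:x1,::-1]; b=cv2.resize(im,None,fx=f,fy=f,interpolation=cv2.INTER_CUBIC)
    yaw=.155
    for a in np.arange(0,1.5,.2):
        d=np.array([-np.cos(a),np.sin(a)]); c,q=np.cos(yaw),np.sin(yaw); d=np.array([c*d[0]-q*d[1],q*d[0]+c*d[1]])
        p=proj(S,[*(ax+.0245*d),.104]); p=((p-[x0,y0]+.5)*f).astype(int); cv2.circle(b,tuple(int(v) for v in p),3,(0,0,255) if a==0 else (0,255,0),-1)
    p=proj(S,[*ax,.104]); p=((p-[x0,y0]+.5)*f).astype(int); cv2.circle(b,tuple(int(v) for v in p),4,(255,0,0),-1)
    cv2.imwrite(f"pics/d_{n}.png",b)
E
```

```text
(no output)
```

View pics/d_top.png

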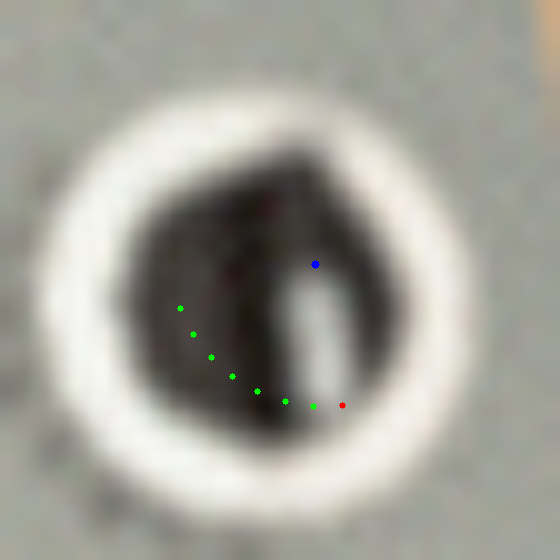

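View pics/d_scene.png

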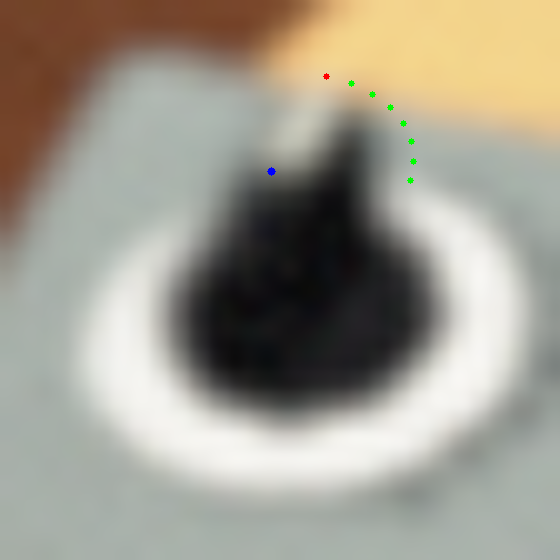

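The pointer sits at a ≈ 0 (box yaw ≈ 0.155), so it needs about 1.40 rad clockwise. My estimates are dial axis ≈ (0.501, -0.3885) and guard bar ≈ (0.479, -0.0095, 0.1). I'll start the transit toward the dial at height.

>>> {"op": "jog_arm", "data": {
  "series": [
    {"slide": [0.02, -0.06, 0.015], "twist": [0, 0, 0.017]},
    {"slide": [0.025, -0.065, 0.015], "twist": [0, 0, 0.017]},
    {"slide": [0.025, -0.065, 0.01], "twist": [0, 0, 0.017]},
    {"slide": [0.025, -0.065, 0.0], "twist": [0, 0, 0.017]},
    {"slide": [0.025, -0.065, 0.0], "twist": [0, 0, 0.017]}
  ],
  "hand": 1,
  "squeeze": 25
}}

```text
t: 0.72
tool_pos: [0.3004, 0.2745, 0.2212]
ee_rot: [-0.0, -0.097, 0.995, -0.003]
ft_force: [1.1, -0.5, 0.2]
finger_gap: 0.092
```

>>> {"op": "jog_arm", "data": {
  "series": [
    {"slide": [0.02, -0.07, 0.0], "twist": [0, 0, 0]},
    {"slide": [0.02, -0.07, 0.0], "twist": [0, 0, 0]},
    {"slide": [0.02, -0.07, 0.0], "twist": [0, 0, 0]},
    {"slide": [0.02, -0.07, 0.0], "twist": [0, 0, 0]},
    {"slide": [0.02, -0.07, 0.0], "twist": [0, 0, 0]}
  ]
}}

```text
t: 1.35
tool_pos: [0.3805, -0.0144, 0.2203]
ee_rot: [0.001, -0.098, 0.995, -0.003]
ft_force: [1.5, 0.9, 0.5]
finger_gap: 0.0918
```

>>> {"op": "jog_arm", "data": {
  "series": [
    {"slide": [0.025, -0.07, 0.0], "twist": [0, 0, 0]},
    {"slide": [0.025, -0.07, 0.0], "twist": [0, 0, 0]},
    {"slide": [0.025, -0.07, 0.0], "twist": [0, 0, 0]},
    {"slide": [0.025, -0.07, 0.0], "twist": [0, 0, 0]},
    {"slide": [0.02, -0.06, 0.0], "twist": [0, 0, 0]}
  ]
}}

```text
t: 1.98
tool_pos: [0.477, -0.2965, 0.2186]
ee_rot: [0.001, -0.096, 0.995, -0.002]
ft_force: [0.2, 1.4, 0.2]
finger_gap: 0.0919
```

>>> {"op": "jog_arm", "data": {
  "series": [
    {"slide": [0.015, -0.06, 0.0], "twist": [0, 0, -0.006]},
    {"slide": [0.015, -0.05, -0.02], "twist": [0, 0, 0]},
    {"slide": [0.002, -0.006, -0.03], "twist": [0, 0, 0]},
    {"slide": [0, 0, 0], "twist": [0, 0, 0]}
  ]
}}

```text
t: 2.48
tool_pos: [0.5021, -0.3953, 0.1744]
ee_rot: [-0.0, -0.074, 0.997, -0.001]
ft_force: [-0.1, -0.1, 0.9]
finger_gap: 0.0916
```

```bash
cat > look.py <<'E'
import sys
from h import *
from rig import state,vision
tag=sys.argv[1]; st=state(); print(st["t"],st["tool_pos"].round(4),st["ft_force"].round(1),st["finger_gap"],"j6",st["joints"].round(3))
Rm=rot(st["ee_rot"]).as_matrix(); print("tooly ang",np.arctan2(Rm[1,1],Rm[0,1]),"z",Rm[:,2].round(3))
for n in ("top","scene"):
    s=vision.snapshot(n); pickle.dump(s,open(f"{n}_{tag}.pkl","wb"))
    if len(sys.argv)>2:
        P=np.array([float(v) for v in sys.argv[2:5]]);u=proj(s,P);h=40;x0,y0=[int(max(0,v-h)) for v in u]
        crop(s,x0,y0,x0+2*h,y0+2*h,7,f"pics/{n}_{tag}.png"); print(n,"crop origin",x0,y0)
E
python3 look.py a .501 -.3885 .1
```

```text
2.475 [ 0.5021 -0.3953  0.1744] [-0.1 -0.1  0.9] 0.09160392594290775 j6 [-8.550e-01  3.340e-01  1.424e+00 -1.000e-03  1.382e+00 -2.575e+00]
tooly ang 1.7199173258725402 z [-0.001 -0.002 -1.   ]
top crop origin 324 166
scene crop origin 123 104
```

View pics/top_a.png

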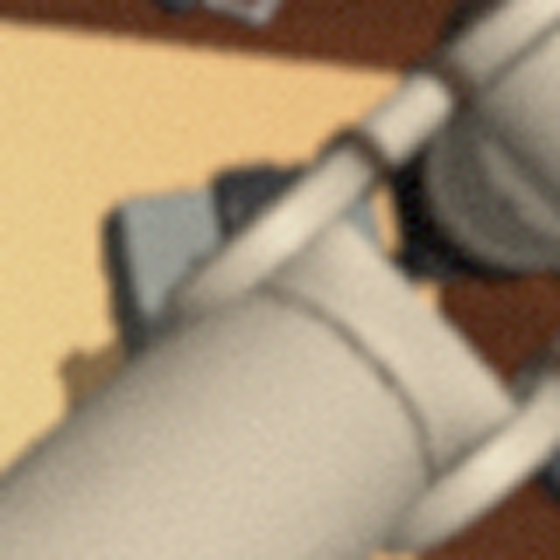

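View pics/scene_a.png

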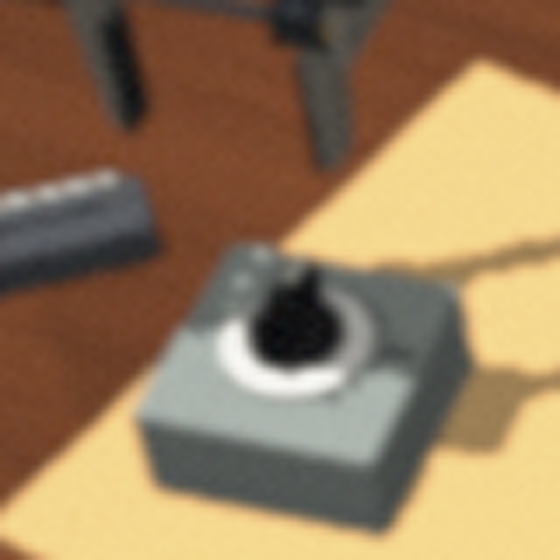

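The open jaws straddle the dial in the scene view. The top view is blocked by the arm. Next: correct y, then descend.

>>> {"op": "jog_arm", "data": {
  "series": [
    {"slide": [-0.001, 0.008, -0.03], "twist": [0, 0, 0]},
    {"slide": [0, 0, -0.035], "twist": [0, 0, 0]},
    {"slide": [0, 0, -0.025], "twist": [0, 0, 0]},
    {"slide": [0, 0, 0], "twist": [0, 0, 0]}
  ]
}}

```text
t: 3.08
tool_pos: [0.5051, -0.3894, 0.1106]
ee_rot: [0.004, -0.076, 0.997, -0.007]
ft_force: [-0.4, 0.4, -0.2]
finger_gap: 0.0919
```

>>> {"op": "jog_arm", "data": {
  "series": [
    {"slide": [-0.005, 0.001, -0.012], "twist": [0, 0, 0.0]},
    {"slide": [0, 0, -0.004], "twist": [0, 0, 0]},
    {"slide": [0, 0, 0], "twist": [0, 0, 0]}
  ]
}}

```text
t: 3.45
tool_pos: [0.5021, -0.3898, 0.1001]
ee_rot: [0.006, -0.076, 0.997, -0.009]
ft_force: [0.3, -0.0, 0.0]
finger_gap: 0.0919
```

>>> {"op": "jog_arm", "data": {
  "series": [
    {"slide": [-0.001, 0.001, -0.005], "twist": [0, 0, 0]},
    {"slide": [0, 0, 0], "twist": [0, 0, 0]}
  ]
}}

```text
t: 3.7
tool_pos: [0.5015, -0.3893, 0.0965]
ee_rot: [0.006, -0.076, 0.997, -0.009]
ft_force: [-0.1, 0.8, -0.2]
finger_gap: 0.0917
```

>>> {"op": "jog_arm", "data": {
  "series": [
    {"slide": [0, 0, 0], "twist": [0, 0, 0]},
    {"slide": [0, 0, 0], "twist": [0, 0, 0]},
    {"slide": [0, 0, 0], "twist": [0, 0, 0]},
    {"slide": [0, 0, 0], "twist": [0, 0, 0]},
    {"slide": [0, 0, 0], "twist": [0, 0, 0]}
  ],
  "hand": -1,
  "squeeze": 20
}}

```text
t: 4.32
tool_pos: [0.5018, -0.3896, 0.0969]
ee_rot: [0.006, -0.076, 0.997, -0.009]
ft_force: [-0.3, 0.5, -0.0]
finger_gap: 0.0439
```

```bash
python3 look.py b .501 -.3885 .1
```

```text
4.325 [ 0.5018 -0.3896  0.0969] [-0.3  0.5 -0. ] 0.0438719713702794 j6 [-8.490e-01  3.760e-01  1.530e+00 -1.000e-03  1.213e+00 -2.572e+00]
tooly ang 1.723449577061982 z [ 0.014 -0.018 -1.   ]
top crop origin 324 166
scene crop origin 123 104
```

View pics/scene_b.png

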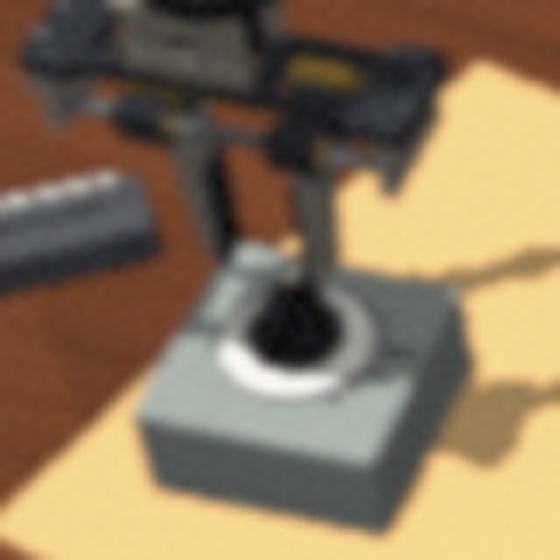

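The fingers are still closing around the bar.

>>> {"op": "jog_arm", "data": {
  "series": [
    {"slide": [0, 0, 0], "twist": [0, 0, 0]},
    {"slide": [0, 0, 0], "twist": [0, 0, 0]},
    {"slide": [0, 0, 0], "twist": [0, 0, 0]},
    {"slide": [0, 0, 0], "twist": [0, 0, 0]}
  ]
}}

```text
t: 4.92
tool_pos: [0.5018, -0.3896, 0.0969]
ee_rot: [0.006, -0.076, 0.997, -0.009]
ft_force: [-0.1, 0.2, -0.0]
finger_gap: 0.0002
```

The gap reads about 0, so the fingers closed on nothing. I'll look again.

```bash
python3 look.py c .501 -.3885 .13; python3 - <<'E'
from h import *
for n in("top","scene"):
    s=load(n+"_c.pkl"); 
    for p in ([.5018,-.3896,.0969],[.5018,-.3896,.08]): print(n,proj(s,p))
E
```

```text
4.925 [ 0.5018 -0.3896  0.0969] [-0.1  0.2 -0. ] 0.00015028467068827216 j6 [-8.490e-01  3.760e-01  1.530e+00 -1.000e-03  1.213e+00 -2.572e+00]
tooly ang 1.7234448554836297 z [ 0.014 -0.018 -1.   ]
top crop origin 327 165
scene crop origin 121 98
top [365.01924668 206.82681951]
top [363.74132433 207.54410985]
scene [163.02115302 145.60948251]
scene [163.83789897 149.05699065]
```

View pics/scene_c.png

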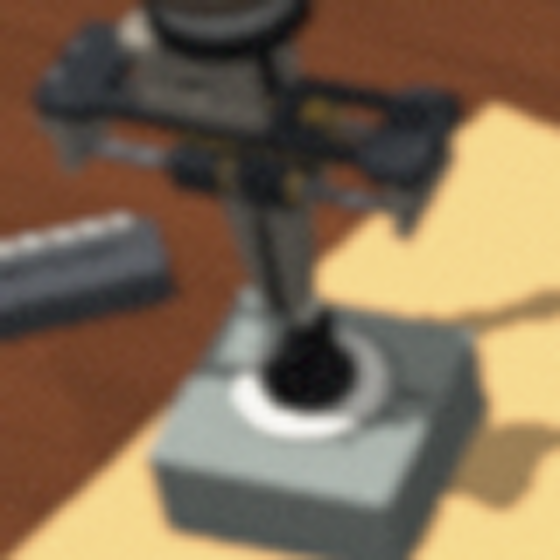

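View pics/top_c.png

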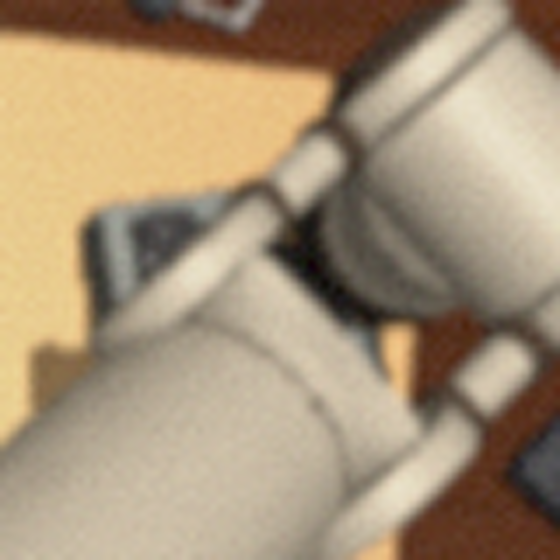

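```bash
python3 - <<'E'
from h import *
s=load("scene_b.pkl"); c=np.array([.5018,-.3896]); a=1.7234; d=np.array([np.cos(a),np.sin(a)])
for sg in(1,-1):
    for o in (.022,.031,.04):
        for z in (.08,.097,.115): print(sg,o,z,((proj(s,[*(c+sg*o*d),z])-[123,104]+.5)*7).round(0))
crop(s,143,114,193,164,12,"pics/zb.png"); crop(load("scene_c.pkl"),143,114,193,164,12,"pics/zc.png")
E
```

```text
1 0.022 0.08 [330. 327.]
1 0.022 0.097 [325. 303.]
1 0.022 0.115 [319. 277.]
1 0.031 0.08 [347. 330.]
1 0.031 0.097 [342. 306.]
1 0.031 0.115 [336. 280.]
1 0.04 0.08 [364. 334.]
1 0.04 0.097 [359. 310.]
1 0.04 0.115 [353. 283.]
-1 0.022 0.08 [249. 311.]
-1 0.022 0.097 [243. 286.]
-1 0.022 0.115 [236. 260.]
-1 0.031 0.08 [232. 307.]
-1 0.031 0.097 [226. 283.]
-1 0.031 0.115 [219. 257.]
-1 0.04 0.08 [216. 304.]
-1 0.04 0.097 [209. 280.]
-1 0.04 0.115 [202. 254.]
```

View pics/zb.png

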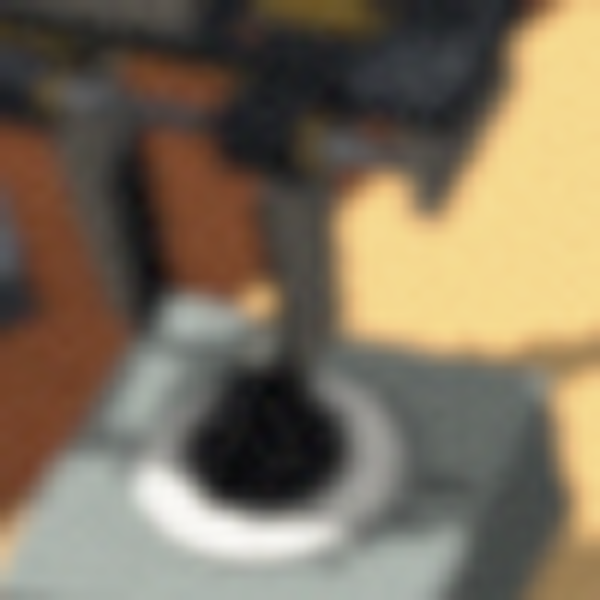

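View pics/zc.png

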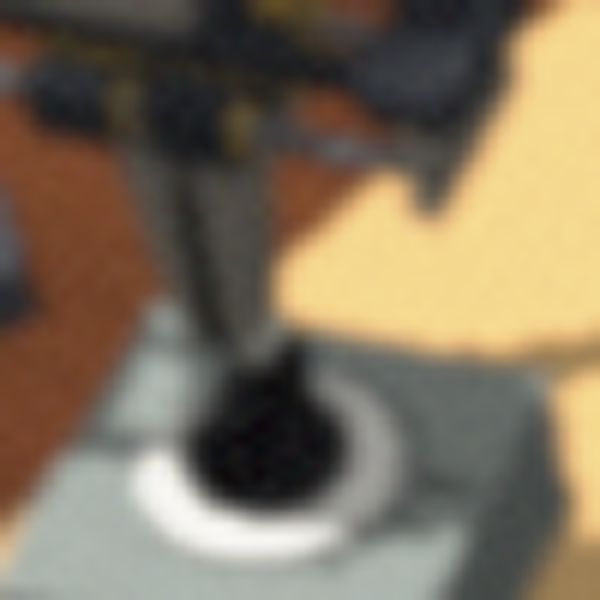

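The visible fingertips project as if they were about 30 mm higher, or 35 mm nearer the robot, than reported. I'll check that against the start picture, where the fingers are unobstructed.

```bash
python3 - <<'E'
from h import *
from rig import state
def draw(S,tp,q,gap,box,f,name):
    x0,y0,x1,y1=box
    b=cv2.resize(S["pixels"][y0:y1,x0:x1,::-1],None,fx=f,fy=f,interpolation=cv2.INTER_CUBIC)
    Rm=rot(q).as_matrix()
    for sg,c in ((1,(0,0,255)),(-1,(0,255,0))):
        for zz in (.017,-.002,-.03,-.069):
            p=proj(S,np.array(tp)+Rm@np.array([0,sg*gap/2,zz])); p=(p-[x0,y0]+.5)*f
            cv2.circle(b,tuple(int(v) for v in p),4,c,-1)
    cv2.imwrite(name,b)
draw(load("scene0.pkl"),[.20479,.53659,.19146],[-3.4e-4,.181387,.983411,-8.4e-4],.0919,(420,70,512,160),7,"pics/v1.png")
draw(load("top0.pkl"),[.20479,.53659,.19146],[-3.4e-4,.181387,.983411,-8.4e-4],.0919,(0,230,140,340),5,"pics/v2.png")
draw(load("scene_a.pkl"),[.5021,-.3953,.1744],[0,-.074,.997,-.001],.0919,(110,90,200,180),7,"pics/v3.png")
E
```

```text
(no output)
```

View pics/v1.png

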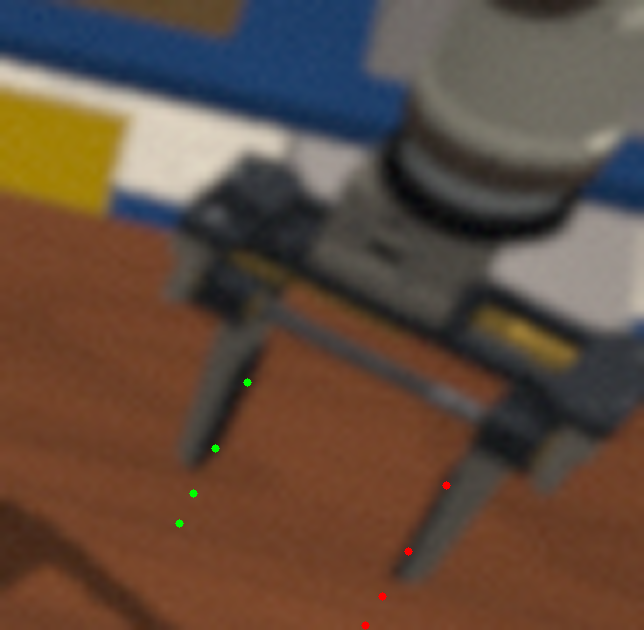

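View pics/v2.png

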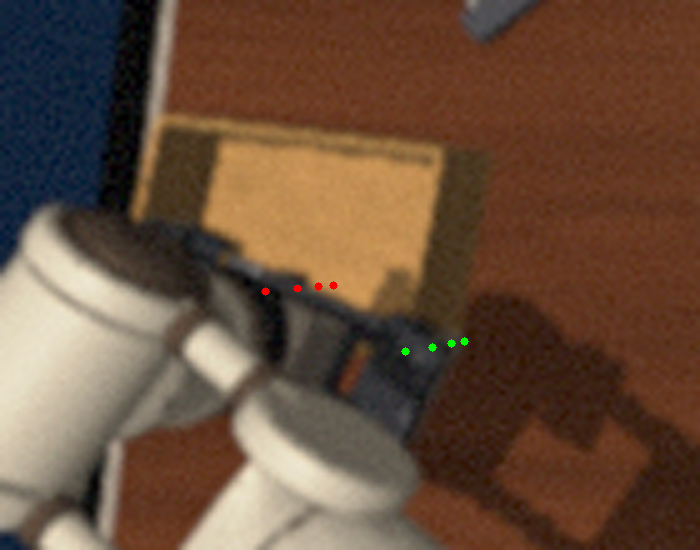

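View pics/v3.png

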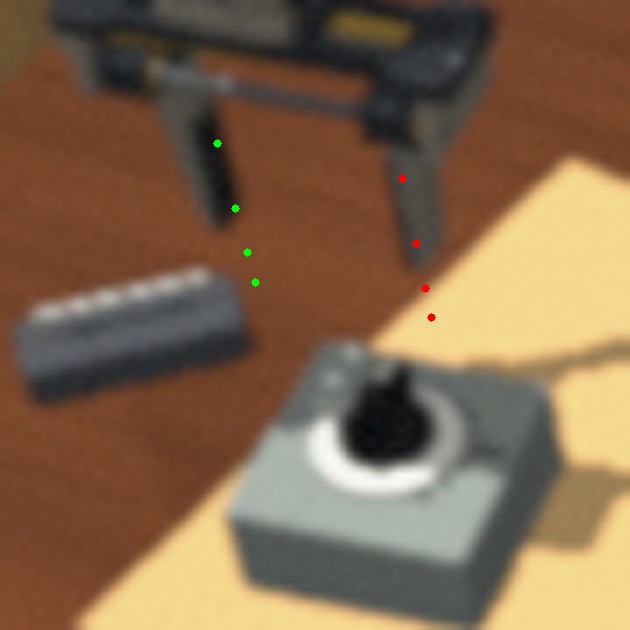

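In all three views the real fingertips end about 36 mm behind where the stated tool geometry puts them. The tip sits at tool z ≈ -0.018, not +0.017, so the fingers closed above the bar. I'll open, step down carefully, and watch the force and pictures.

>>> {"op": "jog_arm", "data": {
  "series": [
    {"slide": [0, 0, 0], "twist": [0, 0, 0]},
    {"slide": [0, 0, 0], "twist": [0, 0, 0]},
    {"slide": [0, 0, 0], "twist": [0, 0, 0]},
    {"slide": [0, 0, 0], "twist": [0, 0, 0]},
    {"slide": [0, 0, 0], "twist": [0, 0, 0]}
  ],
  "hand": 1
}}

```text
t: 5.65
tool_pos: [0.5018, -0.3896, 0.0969]
ee_rot: [0.006, -0.076, 0.997, -0.009]
ft_force: [-0.3, -0.5, -0.1]
finger_gap: 0.048
```

>>> {"op": "jog_arm", "data": {
  "series": [
    {"slide": [0, 0, -0.01], "twist": [0, 0, 0]},
    {"slide": [0, 0, -0.01], "twist": [0, 0, 0]},
    {"slide": [0, 0, 0], "twist": [0, 0, 0]}
  ]
}}

```text
t: 6.02
tool_pos: [0.5015, -0.3892, 0.0791]
ee_rot: [0.006, -0.076, 0.997, -0.009]
ft_force: [0.3, 0.0, 0.5]
finger_gap: 0.0785
```

```bash
python3 look.py d .501 -.3885 .12
```

```text
6.025 [ 0.5015 -0.3892  0.0791] [0.3 0.  0.5] 0.07850579285935057 j6 [-8.490e-01  3.950e-01  1.542e+00 -1.000e-03  1.183e+00 -2.572e+00]
tooly ang 1.723442614029631 z [ 0.013 -0.017 -1.   ]
top crop origin 326 166
scene crop origin 122 100
```

View pics/scene_d.png

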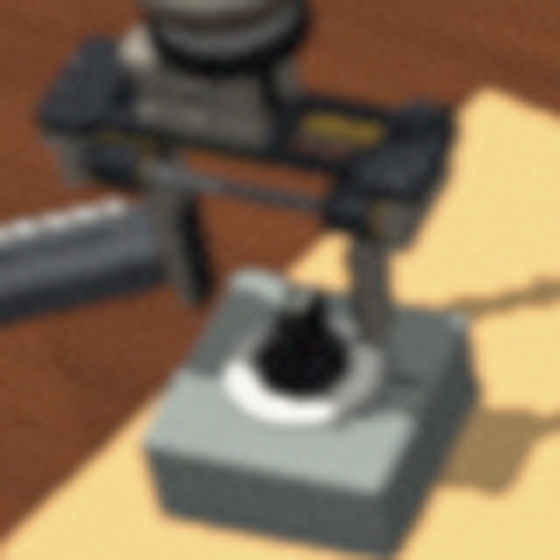

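>>> {"op": "jog_arm", "data": {
  "series": [
    {"slide": [0, 0, -0.01], "twist": [0, 0, 0]},
    {"slide": [-0.001, 0.001, -0.008], "twist": [0, 0, 0]},
    {"slide": [0, 0, -0.003], "twist": [0, 0, 0]},
    {"slide": [0, 0, 0], "twist": [0, 0, 0]}
  ]
}}

```text
t: 6.62
tool_pos: [0.5011, -0.389, 0.0623]
ee_rot: [0.006, -0.076, 0.997, -0.01]
ft_force: [-0.4, 0.2, -0.2]
finger_gap: 0.0924
```

```bash
python3 look.py e .501 -.3885 .12
```

```text
6.625 [ 0.5011 -0.389   0.0623] [-0.4  0.2 -0.2] 0.09239384689236704 j6 [-8.500e-01  4.130e-01  1.555e+00 -1.000e-03  1.150e+00 -2.572e+00]
tooly ang 1.723423904064652 z [ 0.014 -0.018 -1.   ]
top crop origin 326 166
scene crop origin 122 100
```

View pics/scene_e.png

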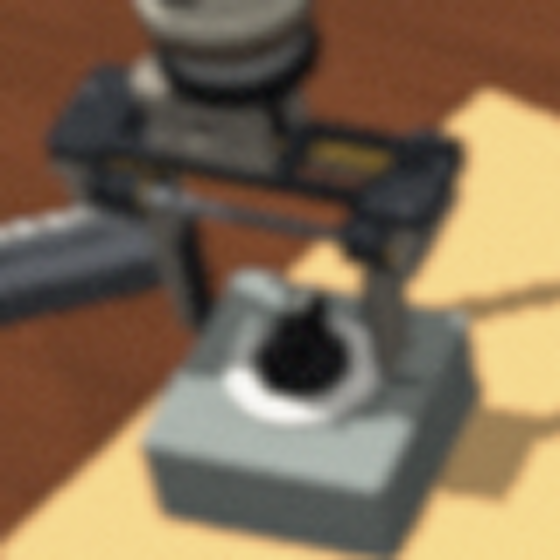

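The tips now sit at about bar mid-height either side of the dial, with no contact force. Closing.

>>> {"op": "jog_arm", "data": {
  "series": [
    {"slide": [0, 0, 0], "twist": [0, 0, 0]},
    {"slide": [0, 0, 0], "twist": [0, 0, 0]},
    {"slide": [0, 0, 0], "twist": [0, 0, 0]},
    {"slide": [0, 0, 0], "twist": [0, 0, 0]},
    {"slide": [0, 0, 0], "twist": [0, 0, 0]}
  ],
  "hand": -1,
  "squeeze": 20
}}

```text
t: 7.35
tool_pos: [0.5016, -0.3895, 0.0634]
ee_rot: [0.007, -0.076, 0.997, -0.01]
ft_force: [-0.1, 0.6, 0.4]
finger_gap: 0.0438
```

>>> {"op": "jog_arm", "data": {
  "series": [
    {"slide": [0, 0, 0], "twist": [0, 0, 0]},
    {"slide": [0, 0, 0], "twist": [0, 0, 0]},
    {"slide": [0, 0, 0], "twist": [0, 0, 0]},
    {"slide": [0, 0, 0], "twist": [0, 0, 0]}
  ]
}}

```text
t: 7.85
tool_pos: [0.5011, -0.3879, 0.0632]
ee_rot: [0.006, -0.076, 0.997, -0.009]
ft_force: [0.5, 0.0, 0.3]
finger_gap: 0.0136
```

It has gripped the bar at a 13.6 mm gap. Now turning clockwise.

>>> {"op": "jog_arm", "data": {
  "series": [
    {"slide": [0, 0, 0], "twist": [0, 0, -0.02]},
    {"slide": [0, 0, 0], "twist": [0, 0, -0.02]},
    {"slide": [0, 0, 0], "twist": [0, 0, -0.02]},
    {"slide": [0, 0, 0], "twist": [0, 0, -0.02]},
    {"slide": [0, 0, 0], "twist": [0, 0, 0]}
  ]
}}

```text
t: 8.48
tool_pos: [0.5008, -0.3879, 0.0632]
ee_rot: [0.004, 0.181, 0.983, -0.01]
ft_force: [-0.9, 1.4, 0.4]
finger_gap: 0.0138
```

```bash
python3 look.py f .501 -.3885 .12
```

```text
8.475 [ 0.5008 -0.3879  0.0632] [-0.9  1.4  0.4] 0.013827447513883814 j6 [-0.843  0.415  1.55  -0.012  1.159 -2.045]
tooly ang 1.2061767454534271 z [ 0.004 -0.021 -1.   ]
top crop origin 326 166
scene crop origin 122 100
```

View pics/scene_f.png

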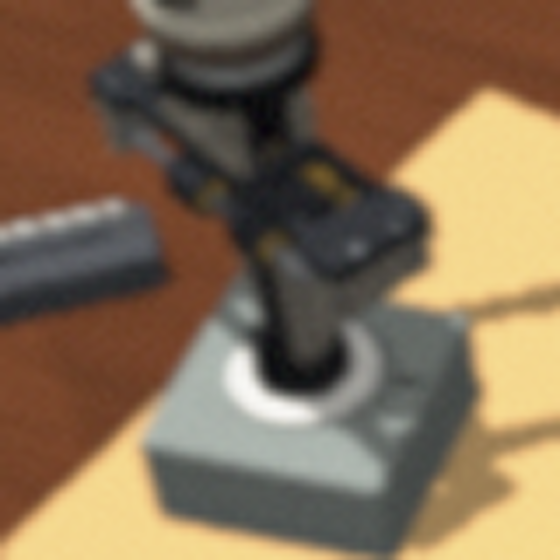

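>>> {"op": "jog_arm", "data": {
  "series": [
    {"slide": [0, 0, 0], "twist": [0, 0, -0.02]},
    {"slide": [0, 0, 0], "twist": [0, 0, -0.02]},
    {"slide": [0, 0, 0], "twist": [0, 0, -0.02]},
    {"slide": [0, 0, 0], "twist": [0, 0, -0.02]},
    {"slide": [0, 0, 0], "twist": [0, 0, 0]}
  ]
}}

```text
t: 9.2
tool_pos: [0.5006, -0.3878, 0.0632]
ee_rot: [0.001, 0.422, 0.907, -0.01]
ft_force: [-1.2, 1.3, 1.6]
finger_gap: 0.0135
```

>>> {"op": "jog_arm", "data": {
  "series": [
    {"slide": [0, 0, 0], "twist": [0, 0, -0.02]},
    {"slide": [0, 0, 0], "twist": [0, 0, -0.02]},
    {"slide": [0, 0, 0], "twist": [0, 0, -0.018]},
    {"slide": [0, 0, 0], "twist": [0, 0, 0]}
  ]
}}

```text
t: 9.7
tool_pos: [0.5005, -0.3877, 0.0632]
ee_rot: [-0.001, 0.577, 0.816, -0.01]
ft_force: [-0.4, 0.5, 1.2]
finger_gap: 0.014
```

```bash
python3 look.py g .501 -.3885 .12
```

```text
9.7 [ 0.5005 -0.3877  0.0632] [-0.4  0.5  1.2] 0.013962511639451657 j6 [-0.838  0.428  1.533 -0.022  1.178 -1.17 ]
tooly ang 0.33934419728521953 z [-0.013 -0.015 -1.   ]
top crop origin 326 166
scene crop origin 122 100
```

View pics/scene_g.png

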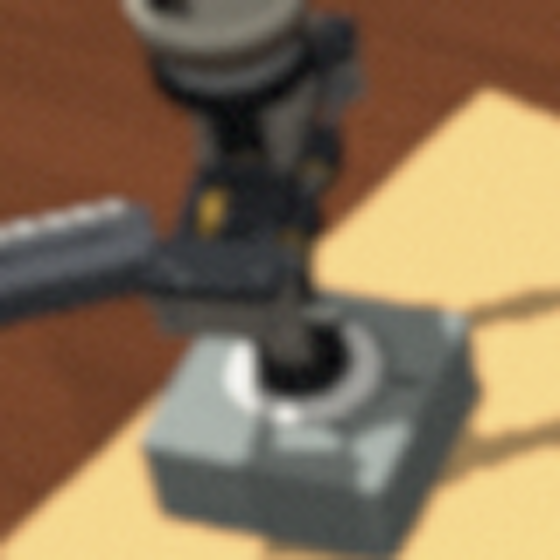

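The tool yaw is on target (turned 1.384 rad). Opening and lifting off to check the pointer.

>>> {"op": "jog_arm", "data": {
  "series": [
    {"slide": [0, 0, 0], "twist": [0, 0, 0]},
    {"slide": [0, 0, 0], "twist": [0, 0, 0]},
    {"slide": [0, 0, 0], "twist": [0, 0, 0]},
    {"slide": [0, 0, 0], "twist": [0, 0, 0]},
    {"slide": [0, 0, 0], "twist": [0, 0, 0]}
  ],
  "hand": 0.2
}}

```text
t: 10.42
tool_pos: [0.5008, -0.3883, 0.0632]
ee_rot: [-0.0, 0.576, 0.818, -0.01]
ft_force: [-0.4, -0.9, 0.1]
finger_gap: 0.0551
```

>>> {"op": "jog_arm", "data": {
  "series": [
    {"slide": [0, 0, 0.03], "twist": [0, 0, 0]},
    {"slide": [0, 0, 0.05], "twist": [0, 0, 0]},
    {"slide": [0, 0, 0.05], "twist": [0, 0, 0]},
    {"slide": [-0.02, 0.05, 0.02], "twist": [0, 0, 0]},
    {"slide": [-0.02, 0.07, 0], "twist": [0, 0, 0]}
  ]
}}

```text
t: 11.05
tool_pos: [0.4678, -0.2926, 0.1861]
ee_rot: [-0.0, 0.577, 0.817, -0.01]
ft_force: [0.3, 0.4, -0.0]
finger_gap: 0.0551
```

>>> {"op": "jog_arm", "data": {
  "series": [
    {"slide": [-0.01, 0.07, 0], "twist": [0, 0, 0]},
    {"slide": [-0.01, 0.07, 0], "twist": [0, 0, 0]},
    {"slide": [-0.01, 0.07, 0], "twist": [0, 0, 0]},
    {"slide": [0, 0.05, 0], "twist": [0, 0, 0]},
    {"slide": [0, 0.0, 0], "twist": [0, 0, 0]}
  ]
}}

```text
t: 11.68
tool_pos: [0.4417, -0.0762, 0.1874]
ee_rot: [0.002, 0.576, 0.817, -0.01]
ft_force: [-0.3, 0.2, -0.4]
finger_gap: 0.0553
```

```bash
python3 look.py h .501 -.3885 .1; python3 - <<'E'
from h import *
crop(load("top_h.pkl"),330,180,394,240,10,"pics/ht.png")
crop(load("scene_h.pkl"),130,130,200,190,10,"pics/hs.png")
crop(load("top_h.pkl"),190,120,300,230,6,"pics/hm.png")
E
```

```text
11.675 [ 0.4417 -0.0762  0.1874] [-0.3  0.2 -0.4] 0.05531313255746164 j6 [-0.426 -0.174  1.937 -0.02   1.378 -0.765]
tooly ang 0.34298285647121557 z [-0.008 -0.018 -1.   ]
top crop origin 324 166
scene crop origin 123 104
```

View pics/ht.png

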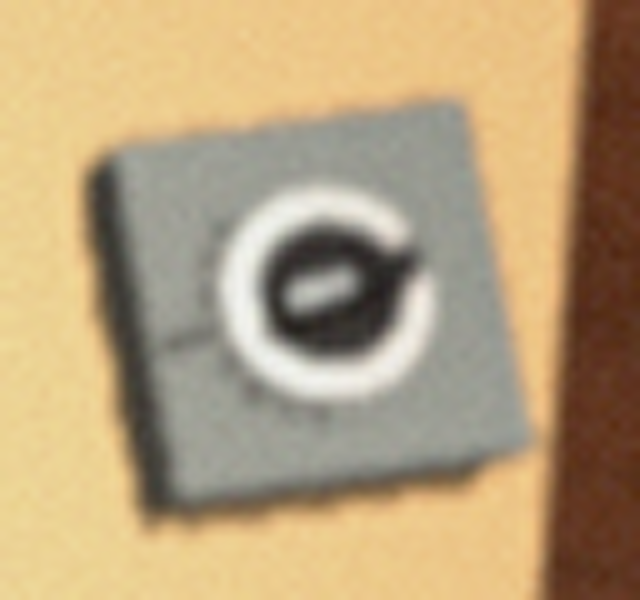

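View pics/hs.png

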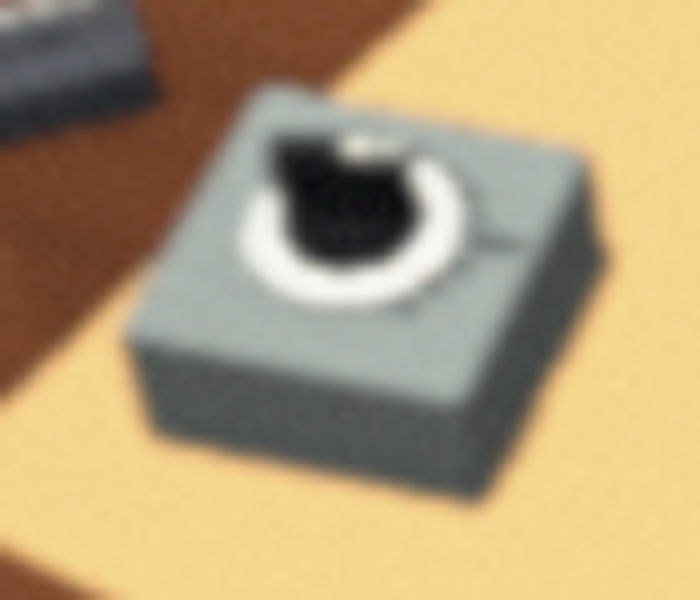

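View pics/hm.png

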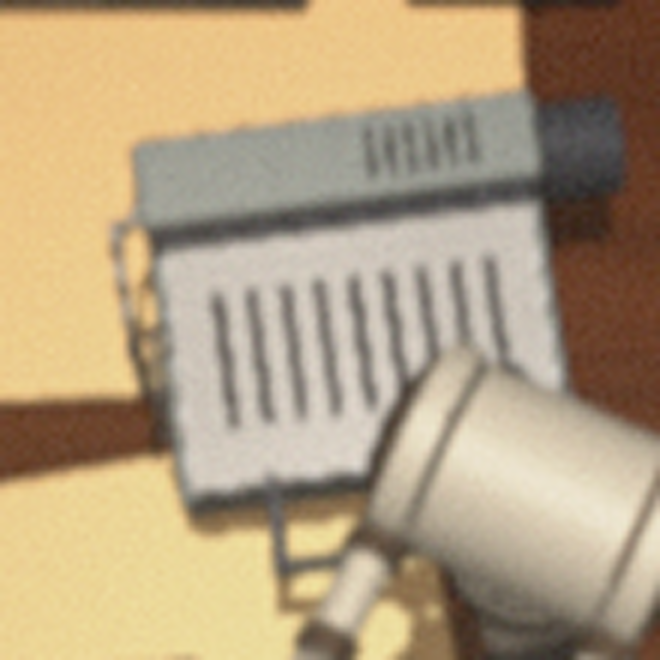

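```bash
python3 - <<'E'
from h import *
def px(x0,y0,f,p): return ((p[0]+.5)/f-.5+x0,(p[1]+.5)/f-.5+y0)
for n,x0,y0,rect,z in (("top",330,180,(275,255,370,318),.104),("scene",130,130,(325,125,420,165),.104)):
    S=load(n+"_h.pkl"); im=S["pixels"][y0:y0+60,x0:x0+70]; b=cv2.resize(im,None,fx=10,fy=10,interpolation=cv2.INTER_CUBIC).min(2).astype(float)
    m=np.zeros_like(b); a,c,d,e=rect; m[c:e,a:d]=b[c:e,a:d]
    w=np.clip(m-(115 if n=="top" else 175),0,None); ys,xs=np.nonzero(w); ww=w[ys,xs]; mu=np.array([np.average(xs,weights=ww),np.average(ys,weights=ww)])
    C=np.cov(np.c_[xs,ys].T,aweights=ww); l,v=np.linalg.eigh(C); k=v[:,1]; k=k*30
    A,B=[ray(S,px(x0,y0,10,mu+s*k),z) for s in(-1,1)]; dd=B-A; 
    if dd[1]<0: dd=-dd
    th=np.arctan2(dd[1],dd[0]); cen=ray(S,px(x0,y0,10,mu),z); print(n,mu,"dir",th,"dial@yaw.155",np.pi-(th-.155),"line centre",cen, "from axis",np.arctan2(*(cen[:2]-[.501,-.3885])[::-1]))
E
```

```text
top [318.90990522 289.07698603] dir 1.8990954427683535 dial@yaw.155 1.3974972108214396 line centre [ 0.49485856 -0.37524562  0.104     ] from axis 2.004698102608193
scene [363.85289876 142.91592155] dir 1.8547065755563301 dial@yaw.155 1.441886078033463 line centre [ 0.49592208 -0.3800418   0.104     ] from axis 2.111476813617063
```

Both cameras put the dial at 1.40–1.44 rad, on the mark, so step 1 looks done. Next: align over the guard bar, with the jaws along the machine's x, opened to about 44 mm.

>>> {"op": "jog_arm", "data": {
  "series": [
    {"slide": [0.02, 0.045, 0], "twist": [0, 0, -0.015]},
    {"slide": [0.027, 0.038, 0], "twist": [0, 0, -0.015]},
    {"slide": [0, 0, 0], "twist": [0, 0, 0]},
    {"slide": [0, 0, 0], "twist": [0, 0, 0]}
  ],
  "hand": -0.05
}}

```text
t: 12.28
tool_pos: [0.4815, -0.0163, 0.1875]
ee_rot: [0.002, 0.656, 0.755, -0.011]
ft_force: [0.2, 0.1, 0.1]
finger_gap: 0.0438
```

```bash
python3 look.py i .479 -.01 .12
```

```text
12.275 [ 0.4815 -0.0163  0.1875] [0.2 0.1 0.1] 0.04375243422694965 j6 [-0.269 -0.074  1.847 -0.022  1.375 -0.404]
tooly ang 0.13943328721452108 z [-0.012 -0.019 -1.   ]
top crop origin 214 170
scene crop origin 225 129
```

View pics/scene_i.png

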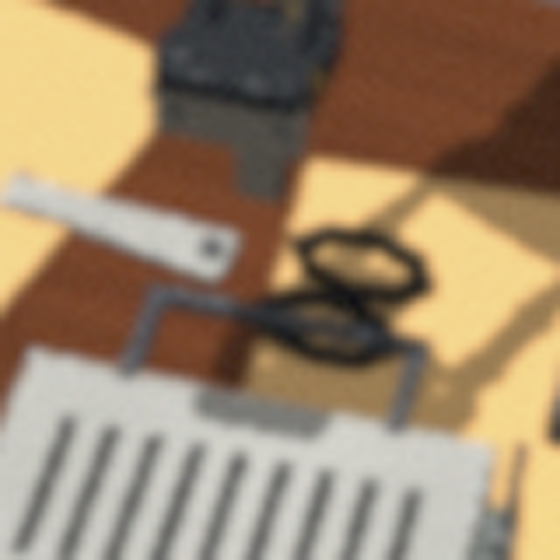

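>>> {"op": "jog_arm", "data": {
  "series": [
    {"slide": [-0.002, 0.008, -0.03], "twist": [0, 0, 0.0025]},
    {"slide": [0, 0, -0.04], "twist": [0, 0, 0]},
    {"slide": [0, 0, -0.03], "twist": [0, 0, 0]},
    {"slide": [0, 0, 0], "twist": [0, 0, 0]}
  ]
}}

```text
t: 12.88
tool_pos: [0.4791, -0.0138, 0.1066]
ee_rot: [0.003, 0.652, 0.758, -0.011]
ft_force: [0.3, 0.0, 0.2]
finger_gap: 0.0439
```

```bash
python3 look.py j .479 -.01 .12
```

```text
12.875 [ 0.4791 -0.0138  0.1066] [0.3 0.  0.2] 0.04392388591350721 j6 [-0.265  0.002  1.94  -0.024  1.203 -0.407]
tooly ang 0.1506897924263434 z [-0.009 -0.021 -1.   ]
top crop origin 214 170
scene crop origin 225 129
```

View pics/scene_j.png

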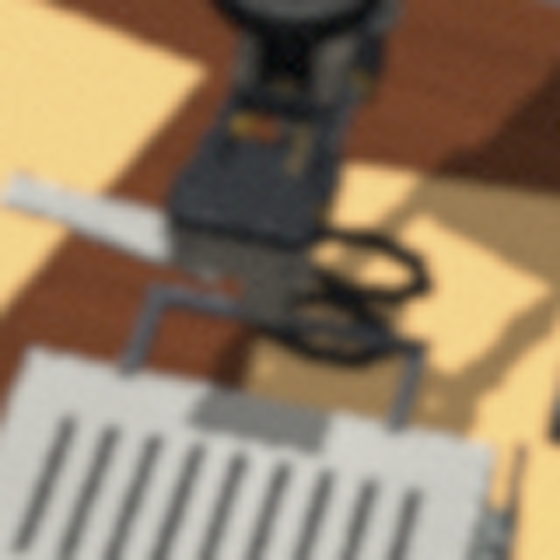

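>>> {"op": "jog_arm", "data": {
  "series": [
    {"slide": [0, 0.003, -0.025], "twist": [0, 0, 0]},
    {"slide": [0, 0, -0.022], "twist": [0, 0, 0]},
    {"slide": [0, 0, -0.008], "twist": [0, 0, 0]},
    {"slide": [0, 0, 0], "twist": [0, 0, 0]}
  ]
}}

```text
t: 13.48
tool_pos: [0.486, -0.0139, 0.0704]
ee_rot: [0.011, 0.652, 0.758, -0.007]
ft_force: [-1.1, -0.2, 0.8]
finger_gap: 0.0436
```

```bash
python3 look.py k .479 -.01 .12
```

```text
13.475 [ 0.486  -0.0139  0.0704] [-1.1 -0.2  0.8] 0.04356515676533836 j6 [-0.261  0.057  1.964 -0.025  1.109 -0.4  ]
tooly ang 0.14990874382573516 z [ 0.007 -0.025 -1.   ]
top crop origin 214 170
scene crop origin 225 129
```

View pics/scene_k.png

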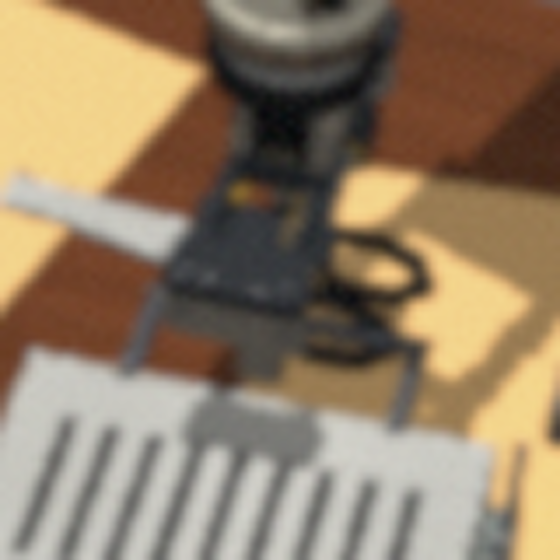

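The near finger is visible in the gap between bar and plate. x has drifted +7 mm, so I'll pull it back, finish the descent and close.

>>> {"op": "jog_arm", "data": {
  "series": [
    {"slide": [-0.008, 0.003, -0.007], "twist": [0, 0, 0]},
    {"slide": [0, 0, 0], "twist": [0, 0, 0]}
  ]
}}

```text
t: 13.82
tool_pos: [0.4801, -0.0115, 0.0658]
ee_rot: [0.012, 0.652, 0.758, -0.007]
ft_force: [0.2, -0.9, 0.5]
finger_gap: 0.0441
```

>>> {"op": "jog_arm", "data": {
  "series": [
    {"slide": [0, 0, 0], "twist": [0, 0, 0]},
    {"slide": [0, 0, 0], "twist": [0, 0, 0]},
    {"slide": [0, 0, 0], "twist": [0, 0, 0]},
    {"slide": [0, 0, 0], "twist": [0, 0, 0]},
    {"slide": [0, 0, 0], "twist": [0, 0, 0]}
  ],
  "hand": -1,
  "squeeze": 30
}}

```text
t: 14.45
tool_pos: [0.4808, -0.0115, 0.0663]
ee_rot: [0.012, 0.652, 0.758, -0.006]
ft_force: [0.5, 0.5, 0.0]
finger_gap: 0.009
```

Gripped, at a 9–10 mm gap. I'll raise the squeeze and start lifting along the arc.

>>> {"op": "jog_arm", "data": {
  "series": [
    {"slide": [0, 0, 0], "twist": [0, 0, 0]},
    {"slide": [0, 0, 0], "twist": [0, 0, 0]},
    {"slide": [0.001, 0, 0.02], "twist": [0, 0, 0]},
    {"slide": [0.002, 0.0005, 0.02], "twist": [0, 0, 0]},
    {"slide": [0.003, 0.0005, 0.02], "twist": [0, 0, 0]}
  ],
  "squeeze": 45
}}

```text
t: 15.08
tool_pos: [0.4862, -0.0107, 0.1144]
ee_rot: [0.013, 0.652, 0.758, -0.006]
ft_force: [9.2, 0.2, -9.4]
finger_gap: 0.0087
```

```bash
python3 look.py l .481 -.01 .15
```

```text
15.075 [ 0.4862 -0.0107  0.1144] [ 9.2  0.2 -9.4] 0.008746426663864755 j6 [-0.255 -0.008  1.934 -0.023  1.198 -0.397]
tooly ang 0.14974372811583572 z [ 0.012 -0.025 -1.   ]
top crop origin 214 168
scene crop origin 225 123
```

View pics/scene_l.png

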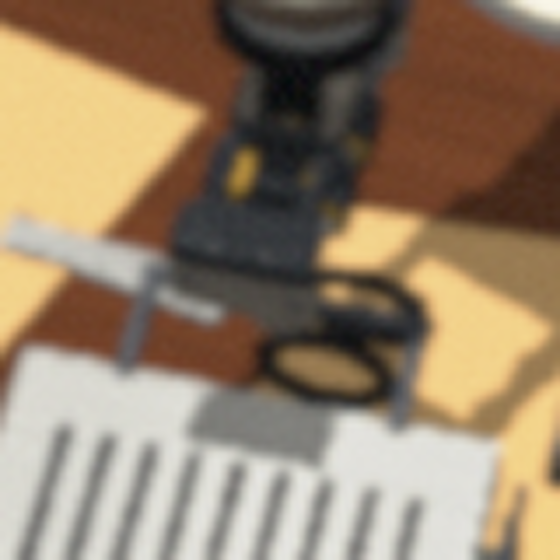

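>>> {"op": "jog_arm", "data": {
  "series": [
    {"slide": [0.006, 0.001, 0.018], "twist": [0, 0, 0]},
    {"slide": [0.007, 0.001, 0.018], "twist": [0, 0, 0]},
    {"slide": [0.009, 0.001, 0.017], "twist": [0, 0, 0]},
    {"slide": [0.009, 0.001, 0.016], "twist": [0, 0, 0]},
    {"slide": [0, 0, 0], "twist": [0, 0, 0]}
  ]
}}

```text
t: 15.8
tool_pos: [0.5076, -0.0072, 0.1705]
ee_rot: [0.008, 0.652, 0.758, -0.01]
ft_force: [-2.5, -0.9, -5.2]
finger_gap: 0.0085
```

>>> {"op": "jog_arm", "data": {
  "series": [
    {"slide": [0.009, 0.001, 0.013], "twist": [0, 0, 0]},
    {"slide": [0.009, 0.001, 0.012], "twist": [0, 0, 0]},
    {"slide": [0.01, 0.001, 0.011], "twist": [0, 0, 0]},
    {"slide": [0.01, 0.001, 0.01], "twist": [0, 0, 0]},
    {"slide": [0, 0, 0], "twist": [0, 0, 0]}
  ]
}}

```text
t: 16.42
tool_pos: [0.5343, -0.0029, 0.208]
ee_rot: [0.002, 0.652, 0.758, -0.014]
ft_force: [-2.0, -1.6, -6.0]
finger_gap: 0.0084
```

```bash
python3 look.py m .6 .02 .15; python3 - <<'E'
from h import *
crop(load("scene_m.pkl"),190,130,310,230,6,"pics/ms.png")
crop(load("top_m.pkl"),190,110,310,210,6,"pics/mt.png")
E
```

```text
16.425 [ 0.5343 -0.0029  0.208 ] [-2.  -1.6 -6. ] 0.008407734334313525 j6 [-0.214  0.055  1.678 -0.027  1.417 -0.361]
tooly ang 0.15050736041304247 z [-0.014 -0.024 -1.   ]
top crop origin 206 133
scene crop origin 219 153
```

View pics/ms.png

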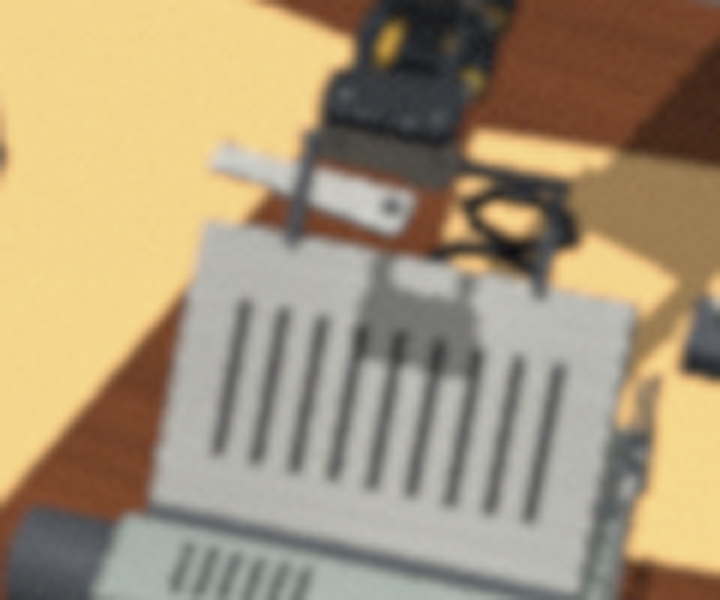

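View pics/mt.png

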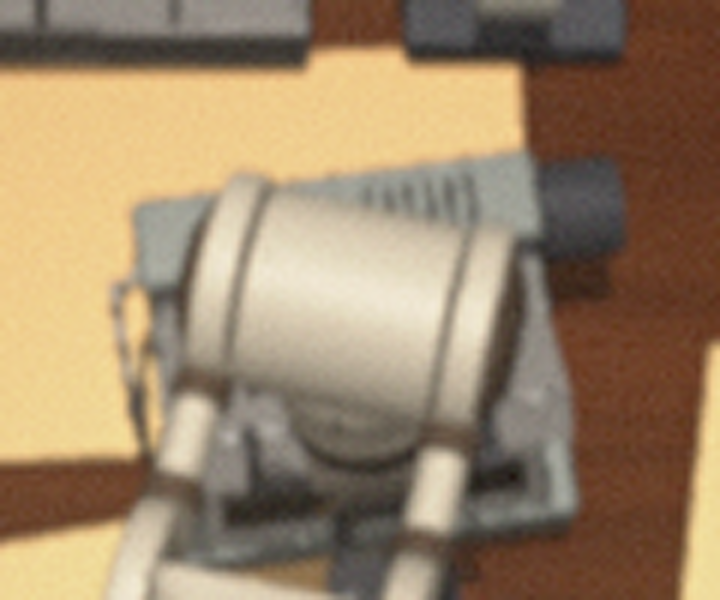

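The guard is up and still gripped. To check the angle independently, I'll intersect the bar's corner rays with the guard arms' vertical planes.

```bash
python3 - <<'E'
from h import *
yaw=.155; u=np.array([np.cos(yaw),np.sin(yaw),0]); v=np.array([-np.sin(yaw),np.cos(yaw),0])
def hit(s,uv,y,h):
    d=rot(s["orientation"]).apply(np.linalg.inv(s["K"])@np.array([uv[0],uv[1],1.])); o=np.array(s["origin"])
    t=(y-(o-h)@v)/(d@v); p=o+t*d-h; return p@u,p[2],np.hypot(p@u,p[2]),np.arctan2(p[2],-p@u)
s=load("scene_m.pkl"); b=np.array([.4805,-.0095,.1]); h=b+.2*u
def px(p,x0=190,y0=130,f=6): return ((p[0]+.5)/f-.5+x0,(p[1]+.5)/f-.5+y0)
for p,y in (((310,136),-.063),((575,187),.063)): print(px(p),hit(s,px(p),y,h))
# plate front corners (150 from hinge, +-~112)
for a in (.65,.71,.785,.85):
    print(a,[((proj(s,h+u*-.2*np.cos(a)+np.array([0,0,.2*np.sin(a)])+v*y)-[190,130]+.5)*6-.5).round(0) for y in(-.063,.063)],
     [((proj(s,h+u*-.15*np.cos(a)+np.array([0,0,.15*np.sin(a)])+v*y)-[190,130]+.5)*6-.5).round(0) for y in(-.063,.063)])
E
```

```text
(241.25, 152.25) (np.float64(-0.1419851523112403), np.float64(0.14165558104748507), np.float64(0.20056442136816469), np.float64(0.7842362318527926))
(285.4166666666667, 160.75) (np.float64(-0.1887750845212336), np.float64(0.09213791644201805), np.float64(0.2100605345662892), np.float64(0.4540686689251507))
0.65 [array([321., 141.]), array([565., 189.])] [array([300., 238.]), array([544., 288.])]
0.71 [array([316., 139.]), array([563., 187.])] [array([296., 237.]), array([542., 287.])]
0.785 [array([310., 137.]), array([559., 186.])] [array([292., 237.]), array([540., 287.])]
0.85 [array([304., 138.]), array([556., 187.])] [array([287., 238.]), array([537., 288.])]
```

>>> {"op": "jog_arm", "data": {
  "series": [
    {"slide": [0.001, 0, 0.0005], "twist": [0, 0, 0]},
    {"slide": [0, 0, 0], "twist": [0, 0, 0]},
    {"slide": [0, 0, 0], "twist": [0, 0, 0]},
    {"slide": [0, 0, 0], "twist": [0, 0, 0]},
    {"slide": [0, 0, 0], "twist": [0, 0, 0]}
  ]
}}

```text
t: 17.15
tool_pos: [0.533, -0.0031, 0.2067]
ee_rot: [0.001, 0.652, 0.758, -0.015]
ft_force: [-4.2, -0.4, -3.0]
finger_gap: 0.0084
```

```bash
python3 look.py n .501 -.3885 .1; python3 - <<'E'
from h import *
S=load("scene_n.pkl"); cv2.imwrite("pics/full_n.png",S["pixels"][:,:,::-1])
T=load("scene_n.pkl")
crop(S,270,160,310,240,7,"pics/arc.png")
# bystander displacement: compare before/after scene
d=cv2.absdiff(cv2.GaussianBlur(S["pixels"],(0,0),1.5),cv2.GaussianBlur(load("scene0.pkl")["pixels"],(0,0),1.5)).max(2)
cv2.imwrite("pics/diff.png",np.clip(d.astype(int)*4,0,255).astype(np.uint8))
crop(load("scene_n.pkl"),130,130,200,190,10,"pics/ns.png")
E
```

```text
17.15 [ 0.533  -0.0031  0.2067] [-4.2 -0.4 -3. ] 0.008389474604375969 j6 [-0.215  0.056  1.68  -0.028  1.419 -0.361]
tooly ang 0.15008621488521287 z [-0.018 -0.024 -1.   ]
top crop origin 324 166
scene crop origin 123 104
```

View pics/full_n.png

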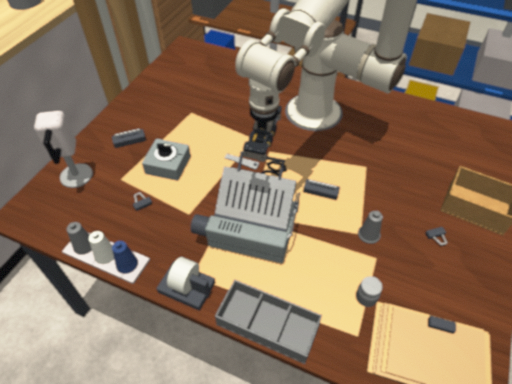

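View pics/arc.png

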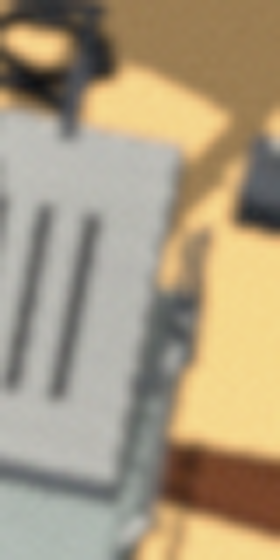

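View pics/diff.png

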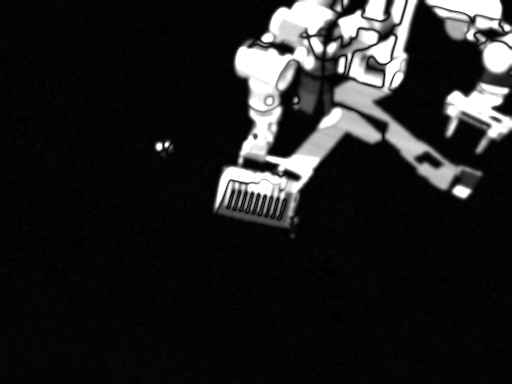

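View pics/ns.png

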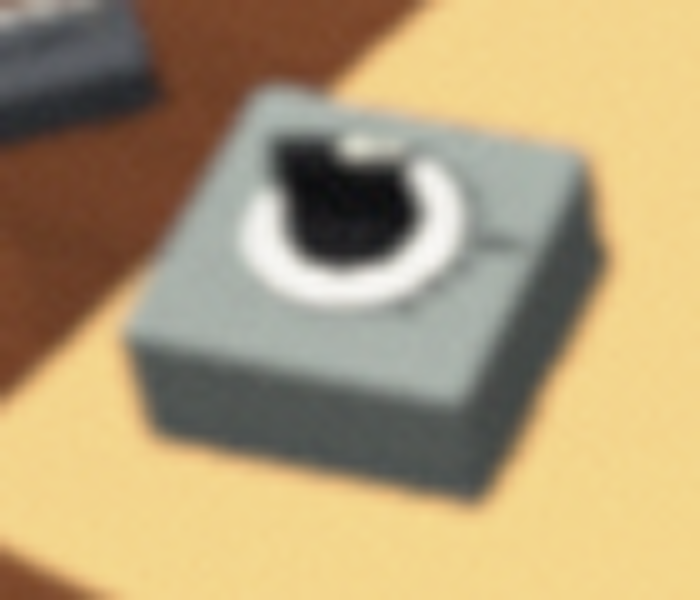

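The only changes from the start picture are the arm and its shadows, the guard and the dial, so no bystander has moved. The TCP arc gives about 0.76 rad, so a small nudge toward 0.785, then settle and hand in.

>>> {"op": "jog_arm", "data": {
  "series": [
    {"slide": [0.004, 0.001, 0.005], "twist": [0, 0, 0]},
    {"slide": [0, 0, 0], "twist": [0, 0, 0]},
    {"slide": [0, 0, 0], "twist": [0, 0, 0]},
    {"slide": [0, 0, 0], "twist": [0, 0, 0]},
    {"slide": [0, 0, 0], "twist": [0, 0, 0]}
  ]
}}

```text
t: 17.88
tool_pos: [0.5368, -0.0025, 0.2109]
ee_rot: [0.001, 0.652, 0.758, -0.015]
ft_force: [-3.6, -0.8, -2.7]
finger_gap: 0.0086
```

>>> {"op": "jog_arm", "data": {
  "series": [
    {"slide": [0, 0, 0], "twist": [0, 0, 0]},
    {"slide": [0, 0, 0], "twist": [0, 0, 0]},
    {"slide": [0, 0, 0], "twist": [0, 0, 0]}
  ]
}}

```text
t: 18.25
tool_pos: [0.5368, -0.0025, 0.2109]
ee_rot: [0.001, 0.652, 0.758, -0.015]
ft_force: [-2.6, -1.7, -4.5]
finger_gap: 0.0089
```

```bash
python3 -c "
from rig import ticket
print(ticket.job_done())"
```

```text
the job is handed in; nothing more can be done
None
```

I turned the dial about 1.38 rad clockwise to the long mark, then gripped the guard's handle bar and lifted it to about 45°. I handed the job in at 18.3 s with the hand still holding the guard.

**Last checks**
- **Dial:** the two cameras gave 1.40 rad (top) and 1.44 rad (scene), both within the 1.40 ± 0.11 window. A later scene picture, taken with the guard raised, showed it unchanged.
- **Guard angle:** the final tool position gives about 0.79 rad and did not change over the last 0.4 s. The finger gap was about 9 mm on the 10 mm bar at 45 N squeeze, with about 5 N at the wrist.
- **Bystanders:** comparing the scene picture just before the final small nudge with the start, only the arm and its shadows, the dial and the guard had changed. The shears were partly hidden by the hand, so that check is weaker for them.

**What failed or disagreed**
- **Fingertip position:** the real fingertips sit about 36 mm behind where the stated tool geometry puts them. My first close on the dial therefore shut on nothing above it. I measured the offset in the pictures, went lower and used the same correction for the guard bar.
- **Camera check of the angle:** before the last small nudge, the bar's left corner read 0.784 rad. The right corner read 0.45 rad with the bar at an impossible distance from the hinge. I discarded it because that corner blended with the dark shears behind it.

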